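# Stop the plate shaker and hold its clamp bar open

## Task

Turn the plate shaker's selector dial to the stop mark (the long bar among the dots). Then draw the spring latch at the clamp bar's free end sideways, away from the dial, lift the bar off its ball, at least 7 cm up at that end, and finish while still holding it there, steady, in the gripper, so that a colleague can take the plates out. Leave the dial at stop, and the plates and everything else on the bench where they are.

Things in the scene. Friction and masses are not known exactly. Their poses are not given: they have to be found in the camera images.
- shaker: Plate shaker: fixed white housing, 320 mm along its x, 340 mm along its y (-200 to +140 mm), flat deck 60 mm above the bench. Origin on the bench under it; x points from its front (robot side) to its back, y to the left, z up; turned by up to 0.35 rad. Black selector dial at x -70, y -110 mm. Aluminium clamp bar at y +60 mm, from the hinge (x +130 mm) forward to the ball (x -120 mm).
- dial_axis (a point): Point where the dial's axis meets the deck. On the grey ring round the dial are four marks: three small round dots and one long black bar, the third counted clockwise. The long bar is the stop position.
- dial_grip (a point): Point on the dial's upright axis at gripping height, 94 mm above the bench. The dial is a black disc 52 mm across, its top 70 mm above the bench, with an upright bar grip 44 mm long and 12 mm thick reaching up to 106 mm. A white line on the bar's top, from the middle to one end, is the pointer.
- dial (a joint): Turn of the dial in rad, growing clockwise seen from above. At 0 the pointer points along the shaker's +x. Click stops at the marks: 0 (dot), 0.6 (dot), 1.2 (long bar: stop), 1.8 (dot). Let go, it springs into the nearest one; it takes at most about 0.12 N m to pass a click. It starts at or between the first two.
- latch_grip (a point): Middle of the latch's dark steel upright fin at gripping height, 155 mm above the bench at the start, right above the ball. The fin is 12 mm thick (along shaker y), 26 mm wide (along x); it rises from the slide plate (130 mm) to 172 mm above the bench. It rides up with the bar, so the bar can be lifted by the fin while the latch is held open.
- latch (a joint): Travel of the latch in m along the shaker's +y, away from the dial: 0 closed, 0.020 the end. A spring pulls it back with 2.5 N at 0 up to 7.5 N at 0.020. Its fork reaches under the flat-bottomed ball; the head comes free when it is drawn 0.014 or more, and it must be kept so until the head has risen 25 mm. Pulling up on a closed latch does not open it.
- hinge_mid (a point): Middle of the clamp bar's hinge axis, which runs along the shaker's y, 111 mm above the bench. The fin's gripping point lies 250 mm in front of it (shaker -x) and 44 mm above it when the bar is down.
- clamp (a joint): Angle of the clamp bar in rad: 0 down with its coupler head on the ball, growing as the free end rises, stopped at 0.8. Bar and latch weigh 0.4 to 0.75 kg and fall back when let go. 0.3 rad lifts the fin about 72 mm and carries it 24 mm towards the hinge.
- plates_mid (a point): Bystander, not to be disturbed: the two stacked microplates lying under the clamp bar, 127 x 85 x 31 mm, white. The point is the centre of the stack.
- dishes_mid (a point): Bystander, not to be disturbed: a stack of three petri dishes on the shaker's deck, 60 mm across, 37 mm high. The point is the centre of the stack.
- bottle_mid (a point): Bystander, not to be disturbed: a clear reagent bottle with a blue cap, 70 mm across, 170 mm high. The point lies on its axis 85 mm up.
- jar_mid (a point): Bystander, not to be disturbed: an amber jar, 64 mm across, 75 mm high. The point lies on its axis 37 mm up.
- beaker_mid (a point): Bystander, not to be disturbed: a clear glass beaker, 70 mm across, 90 mm high. The point lies on its axis 45 mm up.
- tipbox_mid (a point): Bystander, not to be disturbed: a grey pipette-tip box, 120 x 80 x 63 mm. The point is its centre.
- tuberack_mid (a point): Bystander, not to be disturbed: a white tube rack with ten capped tubes, 60 x 160 mm, 76 mm high. The point lies 35 mm above its middle.

How it is judged (in metres and radians):
On the way, in this order (a step that is already met when the one before it is completed fails the run):
1. the dial stands at the stop mark (value of joint dial between 1.02 and 1.38 rad and value of joint clamp below 0.04 rad and value of joint latch below 0.006 m), for 0.3 s.
2. the latch is drawn open while the bar is still down (value of joint dial between 1.02 and 1.38 rad and value of joint latch above 0.012 m and value of joint clamp below 0.06 rad), for 0.05 s.
At the end, for the whole second after the job is handed in: The dial is within 0.18 rad of the stop mark; the clamp bar is raised by at least 0.24 rad (free end about 6 cm up), is steady (under 0.1 rad/s) and is held by the gripper's fingers (more than 1 N) with nothing else under it, through the last second (value of joint dial between 1.02 and 1.38 rad and value of joint clamp above 0.24 rad and velocity of joint clamp between -0.1 and 0.1 rad/s and contact force between clamp and the fingers above 1 N and contact force between clamp and plates below 0.3 N); the arm keeps its last pose, push and grip.
It fails at once if the clamp bar is lifted while the dial is not at stop (value of joint clamp above 0.06 rad and not (value of joint dial between 1.02 and 1.38 rad)).
It fails at once if a bystander is shifted by more than 3 cm or knocked over (distance of any of plates_mid, dishes_mid, bottle_mid, jar_mid, beaker_mid, tipbox_mid, tuberack_mid from where it was at the start of the episode above 0.03 m or angle between any of plates_mid, dishes_mid, bottle_mid, jar_mid, beaker_mid, tipbox_mid, tuberack_mid's own z axis and vertical above 0.5 rad).
It also fails if it takes over 53 s, if anything falls off the work surface, if the arm or the gripper's body presses on something with over 40 N, if the wrist force passes 120 N, or if a joint passes its speed limit or range.

## Robot

A 6-joint arm with a two-finger parallel gripper is mounted at the origin on the work surface. World frame = base frame: x ahead of the robot, y to its left, z up, the work surface at z = 0. Lengths are in m, angles in degrees, forces in N, time in s.
With the tool pointing down it reaches from about 0.4 to 0.825 m from the base axis. Payload 7 kg.
Tool frame: the origin (TCP) lies between the finger pads; the fingertips stand 19 mm ahead of it and the grasp point (between the pads) is the TCP (r.finger_overhang is the distance from the TCP to the fingertips, in m); z points along the fingers, y is the direction in which the jaws open and shut (so a half turn about z gives the same grasp; the last joint's range is limited). The gripper opens to 88 mm and grips with 3 to 60 N. Pads are 19 mm wide; open, the fingers measure 130 mm over their backs; the gripper's body (78 mm by 193 mm) begins 47 mm behind the grasp point.
Start: joints at [87.21, 20.546, 0.682, 0, -70.136, -16.507], TCP at [0.223, 0.637, 0.246] pointing down, gripper open.
Joint ranges: [-176.03, 176.03], [-82.01, 121.73], [-58.28, 71.71], [-173.87, 95.51], [-174.79, -0.11], [-173.66, 173.66]. Speed limits (degrees/s): [136.94, 136.94, 172.46, 180, 180, 180].

## Interface

Orientations are given as [roll, pitch, yaw] about the fixed x, y, z axes, in that order (R = Rz(yaw) Ry(pitch) Rx(roll)).
In Python, from plant import r, optics gives the robot as it stands. The module is installed in compiled form; this text tells all that it offers.
- The arm moves only by the tool step_arm, never from a script. Its argument "increments" is a list of rows, each an object of numbers: "tx", "ty", "tz": the shift along the world's x, y, z in mm; "ax", "ay", "az": the turn, a rotation vector about the world's x, y, z in degrees; "claw": the gripper command: -1 is shut, 1 is fully open, values between are in proportion. In form: [{"tx": .., "ty": .., "tz": .., "ax": .., "ay": .., "az": .., "claw": ..}, ...]. A call has 1 to 12 rows; each row shifts and turns the commanded pose from where the row before left it; what a row does not reach is not made up. A row lasts 1/10 s, in which the tool goes at most 50 mm and 8.59 degrees, less where a joint would pass 70% of its speed; a pose out of reach is approached as far as the arm can. A call with a gripper value outside its range is refused whole. The fingers move at their own pace and stop on an object; "newtons" is the grip in N (left out, the last holds). Time passes only in rows, so rows that do not move let the fingers close. It gives the time, the measured TCP pose, the force and the opening at its end, in the units of the state.
- r.get_state(): the state, without advancing time (a new reading comes with each control period).
- optics.capture(name): name is "scene" or "top" or "wrist"; returns a dict with "image" (420x560x3 uint8, blue, green, red), "depth" (420x560 float32, m along the optical axis (not along the pixel's ray), 0 where there is no reading), "fx", "fy", "cx", "cy" (pixels), "R" (3x3) and "t" (3): a world point X has camera coordinates R X + t. Camera axes: x right, y down, z forward; pixel columns grow to the right and rows downward; lengths in m; the calibration is good to about 2 mm. The wrist camera is an equidistant fisheye: a pixel r from the principal point sees the ray r / f radians off the axis. A picture is of the moment at which its call begins.
- r.close_job(): hands the job in, once; it reports no verdict.
The state is a dict: "time_s": time; "joints": joint angles; "qd": joint speeds; "joint_torque": joint torques, N m; "tcp_pos": TCP position; "eef_rot": TCP orientation; "contact_force": force on the tool from outside, world axes, zero at the start; "moment": the same for the moment, N m; "gripper_width": finger opening in m.
Only numpy, scipy, OpenCV 4.12 (cv2) and the standard library are available. Lean on these libraries where they do the work, as an engineer would, in place of code of your own. Each camera call takes 0.05 s, during which the arm holds its last target. There are 200 camera calls.

## Working session

There is one attempt and no reset: what is moved stays moved. The work goes in short steps, Python scripts to look and compute and a tool call to move; the robot and the scene stay as the last step left them, time stands still between calls to the robot, and variables do not carry over. Pictures are saved under pics/ and viewed, about 8 in all and at most 12, crops included, and the job is handed in when it is done.

Besides the shell and the picture viewer there is one more tool, called after "Emit:" as name(argument=value, ...), one argument or row to a line, values as JSON. step_arm: Moves the arm, as the interface text tells. Its arguments: {"type":"object","properties":{"increments":{"type":"array","items":{"type":"object","properties":{"tx":{"type":"number"},"ty":{"type":"number"},"tz":{"type":"number"},"ax":{"type":"number"},"ay":{"type":"number"},"az":{"type":"number"},"claw":{"type":"number"}}}},"newtons":{"type":"number"}},"required":["increments"]}

```bash
mkdir -p pics; cat > h.py <<'E'
import numpy as np, cv2
from plant import r, optics
def cap(n,save=None):
    c=optics.capture(n)
    if save: cv2.imwrite(f'pics/{save}.png',c['image'])
    np.savez(f'{n}.npz',**{k:c[k] for k in c})
    return c
def load(n): return dict(np.load(f'{n}.npz'))
def ray(c,u,v,fish=False):
    x,y=(u-c['cx'])/c['fx'],(v-c['cy'])/c['fy']
    if fish:
        th=np.hypot(x,y); s=np.sin(th)/max(th,1e-9); d=np.array([x*s,y*s,np.cos(th)])
    else: d=np.array([x,y,1.])
    return -c['R'].T@c['t'], c['R'].T@d
def onz(c,u,v,z,fish=False):
    o,d=ray(c,u,v,fish); return o+d*(z-o[2])/d[2]
E
python3 - <<'E'
from h import *
a=cap('top','top1'); b=cap('scene','scene1')
for c in(a,b): print(c['fx'],c['cx'],c['cy'],-c['R'].T@c['t'],c['R'][2])
print(r.get_state())
E
```

```text
382.8080040158319 276.88338038211975 210.08095778418956 [3.75031983e-01 4.75290898e-04 1.30169007e+00] [ 1.83396283e-01 -6.60982368e-05 -9.83039063e-01]
519.5616556775714 277.42960962813305 210.7825746249134 [1.36701455 0.13562847 1.32126315] [-0.54630512 -0.08674847 -0.83308188]
{'time_s': 0.1, 'joints': array([ 8.72109904e+01,  2.05875385e+01,  6.37326051e-01, -1.78510193e-02,
       -7.01344805e+01, -1.65081527e+01]), 'qd': array([ 0.04312622, -0.17454801,  0.11532307,  0.04259008, -0.00061413,
        0.01677184]), 'joint_torque': array([-1.30399680e-03, -5.84166312e+01,  2.93749040e+01,  7.01554477e+00,
        1.01232881e-02, -4.22094922e-05]), 'tcp_pos': array([0.22293854, 0.63667983, 0.24470075]), 'eef_rot': array([ 1.79914029e+02, -7.97780221e-03, -1.93032347e+01]), 'contact_force': array([ 0.46745038, -0.61908   , -0.59571651]), 'moment': array([ 0.00109631,  0.04228129, -0.02965202]), 'gripper_width': 0.08766777085970585}
```

View pics/top1.png

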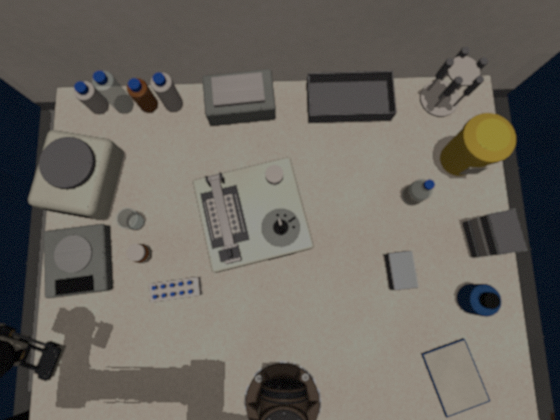

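View pics/scene1.png

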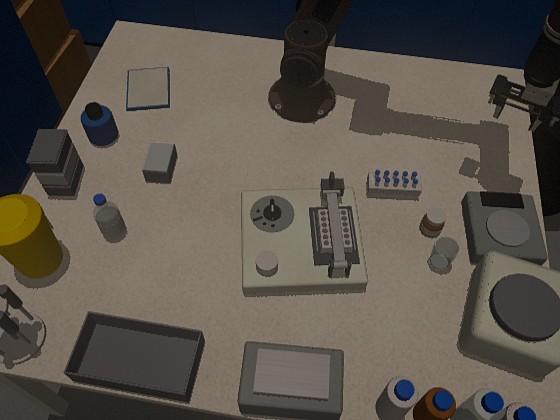

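The top view shows the shaker at about (252,215), with the dial at (281,228) and the latch fin at about (229,257). The scene view shows the dial at (271,212) and the fin at (332,182). I'll crop both for detail.

```bash
python3 - <<'E'
from h import *
a=load('top')['image'][150:280,185:320]; b=load('scene')['image'][165:305,235:375]
f=lambda i:cv2.convertScaleAbs(cv2.resize(i,(400,400),interpolation=cv2.INTER_CUBIC),alpha=1.5)
cv2.imwrite('pics/c1.png',np.hstack([f(a),f(b)]))
E
```

```text
(no output)
```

View pics/c1.png

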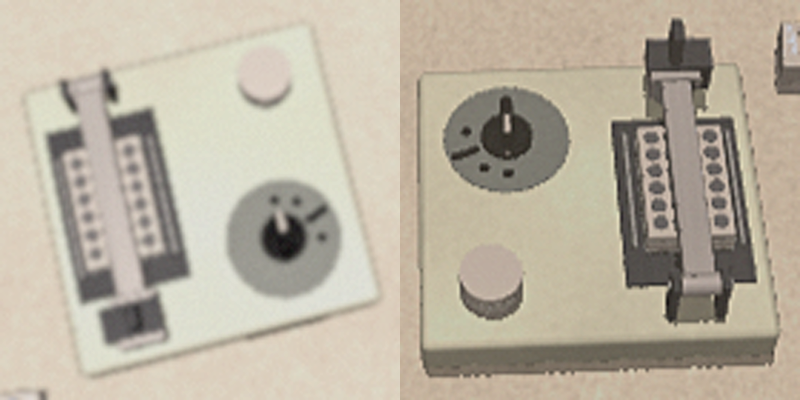

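```bash
cat > est.py <<'E'
from h import *
T=load('top');S=load('scene')
pt=lambda u,v:(185+(u+.5)*135/400-.5,150+(v+.5)*130/400-.5)
ps=lambda u,v:(235+(u+.5)*.35-.5,165+(v+.5)*.35-.5)
K=np.array([[160,140],[160,-200],[-160,-200],[-160,140],[-70,-110]])/1000
P=[pt(25,93),pt(310,25),pt(380,298),pt(88,375),pt(284,238)]
Q=[ps(375,335),ps(22,348),ps(18,72),ps(340,65),ps(107,139)]
def fit(W):
    A=K-K.mean(0);B=W-W.mean(0)
    th=np.arctan2((A[:,0]*B[:,1]-A[:,1]*B[:,0]).sum(),(A*B).sum())
    R=np.array([[np.cos(th),-np.sin(th)],[np.sin(th),np.cos(th)]])
    return th,W.mean(0)-R@K.mean(0),R
for n,c,p in(('top',T,P),('scene',S,Q)):
    W=np.array([onz(c,*x,.06)[:2] for x in p])
    th,o,R=fit(W); print(n,np.degrees(th),o,np.abs(W-(K@R.T+o)).max(1)*1000)
    w=lambda x,y:R@[x,y]+o
    print(' dial',w(-.07,-.11),'fin',w(-.12,.06),'hinge',w(.13,.06))
d=onz(T,*pt(284,238),.06)[:2]
for nm,u,v,z in(('ptr',277,218,.106),('m0',275,200,.06),('m1',298,202,.06),('bar',318,213,.06),('m3',322,237,.06)):
    e=onz(T,*pt(u,v),z)[:2]-d; print(nm,np.degrees(np.arctan2(e[1],e[0])))
print('fin top pt',onz(T,*pt(137,315),.172),'scene',onz(S,*ps(277,25),.172))
for nm,c in(('top',T),('scene',S)):
    pass
E
python3 est.py
```

```text
top 12.455132485161137 [0.5934908  0.11096557] [3.93238689 7.40277229 5.90684019 6.7286032  1.64002355]
 dial [ 0.54886249 -0.01154286] fin [0.46337448 0.14367248] hinge [0.70749078 0.19759123]
scene 12.01879310607296 [0.59809247 0.11208594] [5.83890793 4.22294661 2.0875399  3.61143959 1.14066201]
 dial [ 0.55253249 -0.01007907] fin [0.46822899 0.14578279] hinge [0.71274883 0.19784092]
ptr 26.556559892400358
m0 11.979575185440687
m1 -23.529759897916573
bar -56.14319609204655
m3 -90.20122570048049
fin top pt [0.46416825 0.13924521 0.172     ] scene [0.46315305 0.14342436 0.172     ]
```

Emit:
step_arm(
  increments=[
    {"tx": 15, "ty": -30, "az": 1.5, "claw": 1},
    {"tx": 15, "ty": -30, "az": 1.5, "claw": 1},
    {"tx": 15, "ty": -30, "az": 1.5, "claw": 1},
    {"tx": 15, "ty": -30, "az": 1.5, "claw": 1},
    {"tx": 15, "ty": -30, "az": 1.5, "claw": 1},
    {"tx": 15, "ty": -30, "az": 1.5, "claw": 1},
    {"tx": 15, "ty": -30, "az": 1.5, "claw": 1},
    {"tx": 15, "ty": -30, "az": 1.5, "claw": 1},
    {"tx": 15, "ty": -30, "az": 1.5, "claw": 1},
    {"tx": 15, "ty": -30, "az": 1.5, "claw": 1},
    {"tx": 15, "ty": -30, "az": 1.5, "claw": 1},
    {"tx": 15, "ty": -30, "az": 1.5, "claw": 1},
  ],
)

```text
$.increments[0]: bad value
```

Emit:
step_arm(
  increments=[
    {"tx": 15, "ty": -30, "az": 1.5, "claw": 1},
    {"tx": 15, "ty": -30, "az": 1.5, "claw": 1},
    {"tx": 15, "ty": -30, "az": 1.5, "claw": 1},
    {"tx": 15, "ty": -30, "az": 1.5, "claw": 1},
    {"tx": 15, "ty": -30, "az": 1.5, "claw": 1},
    {"tx": 15, "ty": -30, "az": 1.5, "claw": 1},
    {"tx": 15, "ty": -30, "az": 1.5, "claw": 1},
    {"tx": 15, "ty": -30, "az": 1.5, "claw": 1},
    {"claw": 1},
    {"claw": 1},
  ],
)

```text
$.increments[0]: bad value
```

```bash
python3 - <<'E'
from h import *
c=cap('wrist'); s=r.get_state(); print(s['time_s'],s['tcp_pos'],s['eef_rot'],s['joints'])
print(c['fx'],c['cx'],c['cy'],-c['R'].T@c['t'],c['R'][2])
cv2.imwrite('pics/w1.png',cv2.convertScaleAbs(c['image'],alpha=1.5))
E
```

```text
0.15 [0.22298829 0.63673176 0.24481556] [ 1.79924523e+02 -8.92488848e-03 -1.93025813e+01] [ 8.72089743e+01  2.05837765e+01  6.45131177e-01 -1.37101898e-02
 -7.01362566e+01 -1.65068946e+01]
325.19226210127806 281.417334011811 213.4238575917298 [0.29160662 0.61271435 0.38233171] [-0.25228431  0.08804787 -0.96363904]
```

View pics/w1.png

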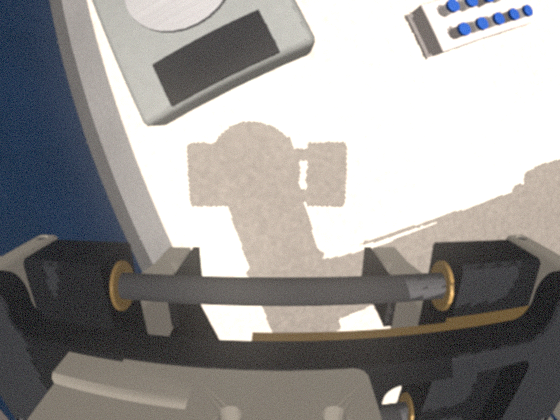

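The moves were refused. The picture only shows the start pose, with the camera 73 mm ahead along tool x. I'll retry with every key given.

Emit:
step_arm(
  increments=[
    {"tx": 15, "ty": -30, "tz": 0, "ax": 0, "ay": 0, "az": 1.5, "claw": 1},
    {"tx": 15, "ty": -30, "tz": 0, "ax": 0, "ay": 0, "az": 1.5, "claw": 1},
    {"tx": 15, "ty": -30, "tz": 0, "ax": 0, "ay": 0, "az": 1.5, "claw": 1},
    {"tx": 15, "ty": -30, "tz": 0, "ax": 0, "ay": 0, "az": 1.5, "claw": 1},
    {"tx": 15, "ty": -30, "tz": 0, "ax": 0, "ay": 0, "az": 1.5, "claw": 1},
    {"tx": 15, "ty": -30, "tz": 0, "ax": 0, "ay": 0, "az": 1.5, "claw": 1},
    {"tx": 15, "ty": -30, "tz": 0, "ax": 0, "ay": 0, "az": 1.5, "claw": 1},
    {"tx": 15, "ty": -30, "tz": 0, "ax": 0, "ay": 0, "az": 1.5, "claw": 1},
    {"tx": 15, "ty": -30, "tz": 0, "ax": 0, "ay": 0, "az": 1.5, "claw": 1},
    {"tx": 15, "ty": -30, "tz": 0, "ax": 0, "ay": 0, "az": 1.5, "claw": 1},
  ],
  newtons=30,
)

```text
time_s: 1.15
tcp_pos: [0.3734, 0.3356, 0.2455]
eef_rot: [180.0, 0.0, -4.2]
contact_force: [0.1, 0.4, 0.1]
gripper_width: 0.0876
```

Emit:
step_arm(
  increments=[
    {"tx": 9, "ty": -36, "tz": 0, "ax": 0, "ay": 0, "az": 1.6, "claw": 1},
    {"tx": 9, "ty": -36, "tz": 0, "ax": 0, "ay": 0, "az": 1.6, "claw": 1},
    {"tx": 9, "ty": -36, "tz": 0, "ax": 0, "ay": 0, "az": 1.6, "claw": 1},
    {"tx": 9, "ty": -36, "tz": 0, "ax": 0, "ay": 0, "az": 1.6, "claw": 1},
    {"tx": 9, "ty": -36, "tz": 0, "ax": 0, "ay": 0, "az": 1.6, "claw": 1},
    {"tx": 9, "ty": -36, "tz": 0, "ax": 0, "ay": 0, "az": 1.6, "claw": 1},
    {"tx": 9, "ty": -36, "tz": 0, "ax": 0, "ay": 0, "az": 1.6, "claw": 1},
    {"tx": 9, "ty": -36, "tz": 0, "ax": 0, "ay": 0, "az": 1.6, "claw": 1},
    {"tx": 9, "ty": -36, "tz": 0, "ax": 0, "ay": 0, "az": 1.6, "claw": 1},
    {"tx": 9, "ty": -36, "tz": 0, "ax": 0, "ay": 0, "az": 1.6, "claw": 1},
    {"tx": 0, "ty": 0, "tz": 0, "ax": 0, "ay": 0, "az": 0, "claw": 1},
  ],
)

```text
time_s: 2.25
tcp_pos: [0.4632, -0.0261, 0.2453]
eef_rot: [180.0, 0.1, 11.5]
contact_force: [0.3, 0.8, -0.1]
gripper_width: 0.0881
```

```bash
python3 - <<'E'
from h import *
c=cap('wrist'); s=r.get_state(); print(s['time_s'],s['tcp_pos'],s['eef_rot'],s['joints'])
print(-c['R'].T@c['t'],c['R'][2])
cv2.imwrite('pics/w2.png',c['image'])
E
```

```text
2.3 [ 0.46297118 -0.02479535  0.24521131] [1.79996275e+02 4.63716237e-02 1.14884853e+01] [ 2.13673996e+01  2.22992209e-01 -2.48047043e+01 -4.72824336e-03
 -6.50186267e+01  8.01230858e+01]
[ 0.53450481 -0.012037    0.38278807] [-0.26254441 -0.05299583 -0.96346348]
```

View pics/w2.png

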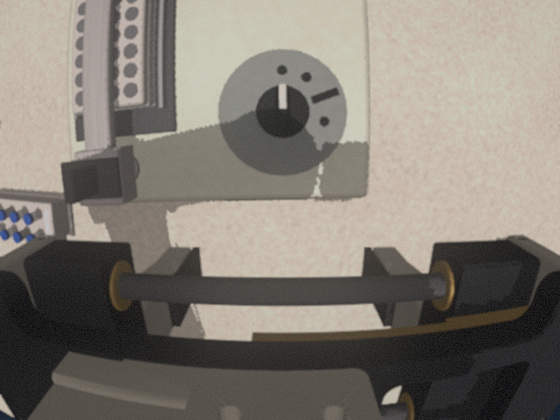

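The dial pointer (line 282,84–108) points at the first dot (282,70). The long bar is at (325,96) and the ring centre at (282,112). Next I'll compute the axis position and yaw.

```bash
python3 - <<'E'
from h import *
c=load('wrist'); g=cv2.cvtColor(c['image'],cv2.COLOR_BGR2GRAY)
m=((g<165)&(g>80)).astype(np.uint8)
W=lambda u,v,z:onz(c,u,v,z,True)[:2]
# ring edge by radial gradient from guess
gb=cv2.GaussianBlur(g,(3,3),0).astype(float); E=[]
for a in np.radians(np.arange(0,360,5)):
    rr=np.arange(54,74,.5); p=gb[np.clip((112+rr*np.sin(a)).round().astype(int),0,419),(282+rr*np.cos(a)).round().astype(int)]
    k=np.argmax(np.diff(p)); 
    if np.diff(p)[k]>5: E.append((282+rr[k]*np.cos(a),112+rr[k]*np.sin(a)))
E=np.array([W(u,v,.06) for u,v in E],np.float32)*1000
print(len(E),cv2.fitEllipse(E))
ax=np.array(cv2.fitEllipse(E)[0])/1000
for n,u,v,z in(('ptr',282.5,86,.106),('m0',282,70,.06),('m1',306,77,.06),('bar',325,96,.06),('m3',324,121,.06)):
    e=W(u,v,z)-ax; print(n,np.degrees(np.arctan2(e[1],e[0])),np.hypot(*e))
for A,B in(((367,10),(366,190)),((366,197),(140,200))):
    e=W(*A,.06)-W(*B,.06); print('edge',np.degrees(np.arctan2(e[1],e[0])))
print('FR corner',W(367,196,.06),'fin top?',W(80,182,.172))
E
```

```text
72 ((547.7699584960938, -10.030098915100098), (125.67589569091797, 127.8515625), 129.98838806152344)
ptr 10.94012419888593 0.020170813503086645
m0 11.67956684799522 0.04197424071549343
m1 -22.08308664135378 0.04211102890569422
bar -57.221198901544206 0.04509846225674165
m3 -90.42049629658813 0.04210198404469244
edge 11.66435238814606
edge -77.93356806843393
FR corner [ 0.48265221 -0.11327547] fin top? [0.4709996  0.13011141]
```

Emit:
step_arm(
  increments=[
    {"tx": 29, "ty": 5, "tz": 0, "ax": 0, "ay": 0, "az": 0.2, "claw": 1},
    {"tx": 29, "ty": 5, "tz": 0, "ax": 0, "ay": 0, "az": 0.2, "claw": 1},
    {"tx": 28, "ty": 5, "tz": 0, "ax": 0, "ay": 0, "az": 0, "claw": 1},
    {"tx": 0, "ty": 0, "tz": -30, "ax": 0, "ay": 0, "az": 0, "claw": 0.6},
    {"tx": 0, "ty": 0, "tz": -30, "ax": 0, "ay": 0, "az": 0, "claw": 0.4},
    {"tx": 0, "ty": 0, "tz": -30, "ax": 0, "ay": 0, "az": 0, "claw": 0.4},
    {"tx": 0, "ty": 0, "tz": -30, "ax": 0, "ay": 0, "az": 0, "claw": 0.4},
    {"tx": 0, "ty": 0, "tz": -20, "ax": 0, "ay": 0, "az": 0, "claw": 0.4},
    {"tx": 0, "ty": 0, "tz": -9, "ax": 0, "ay": 0, "az": 0, "claw": 0.4},
    {"tx": 0, "ty": 0, "tz": 0, "ax": 0, "ay": 0, "az": 0, "claw": 0.4},
  ],
)

```text
time_s: 3.3
tcp_pos: [0.5484, -0.0074, 0.0956]
eef_rot: [180.0, 0.1, 12.1]
contact_force: [-0.7, -0.2, 0.3]
gripper_width: 0.0614
```

Emit:
step_arm(
  increments=[
    {"tx": 0, "ty": 0, "tz": 0, "ax": 0, "ay": 0, "az": 0, "claw": -1},
    {"tx": 0, "ty": 0, "tz": 0, "ax": 0, "ay": 0, "az": 0, "claw": -1},
    {"tx": 0, "ty": 0, "tz": 0, "ax": 0, "ay": 0, "az": 0, "claw": -1},
    {"tx": 0, "ty": 0, "tz": 0, "ax": 0, "ay": 0, "az": 0, "claw": -1},
    {"tx": 0, "ty": 0, "tz": 0, "ax": 0, "ay": 0, "az": 0, "claw": -1},
  ],
  newtons=20,
)

```text
time_s: 3.8
tcp_pos: [0.5492, -0.0079, 0.097]
eef_rot: [-180.0, -0.0, 12.1]
contact_force: [-0.5, 0.1, -0.4]
gripper_width: 0.027
```

```bash
python3 - <<'E'
from h import *
s=r.get_state(); print({k:np.round(s[k],4) for k in s})
E
```

```text
{'time_s': np.float64(3.8), 'joints': array([ 1.96084e+01,  1.70982e+01, -2.61713e+01,  1.50000e-03,
       -4.66865e+01,  8.24875e+01]), 'qd': array([-0.0054,  0.1975, -0.1099, -0.1031,  0.0851,  0.1184]), 'joint_torque': array([ 2.90000e-02, -4.70864e+01,  2.28342e+01,  5.34780e+00,
        8.37000e-02, -1.00000e-03]), 'tcp_pos': array([ 0.5492, -0.0079,  0.097 ]), 'eef_rot': array([-1.799953e+02, -4.370000e-02,  1.209690e+01]), 'contact_force': array([-0.4677,  0.1193, -0.4056]), 'moment': array([-0.0735, -0.0105,  0.0056]), 'gripper_width': np.float64(0.027)}
```

Emit:
step_arm(
  increments=[
    {"tx": 0, "ty": -1, "tz": 0, "ax": 0, "ay": 0, "az": 0, "claw": -1},
    {"tx": 0, "ty": 0, "tz": 0, "ax": 0, "ay": 0, "az": 0, "claw": -1},
    {"tx": 0, "ty": 0, "tz": 0, "ax": 0, "ay": 0, "az": 0, "claw": -1},
    {"tx": 0, "ty": 0, "tz": 0, "ax": 0, "ay": 0, "az": 0, "claw": -1},
  ],
  newtons=20,
)

```text
time_s: 4.2
tcp_pos: [0.5491, -0.0094, 0.0966]
eef_rot: [180.0, 0.0, 12.1]
contact_force: [0.8, -4.4, 0.4]
gripper_width: 0.0119
```

Emit:
step_arm(
  increments=[
    {"tx": 0, "ty": -1, "tz": 0, "ax": 0, "ay": 0, "az": -5.8, "claw": -1},
    {"tx": 0, "ty": 0, "tz": 0, "ax": 0, "ay": 0, "az": -5.8, "claw": -1},
    {"tx": 0, "ty": 0, "tz": 0, "ax": 0, "ay": 0, "az": -5.8, "claw": -1},
    {"tx": 0, "ty": 0, "tz": 0, "ax": 0, "ay": 0, "az": -5.8, "claw": -1},
    {"tx": 0, "ty": 0, "tz": 0, "ax": 0, "ay": 0, "az": -5.8, "claw": -1},
    {"tx": 0, "ty": 0, "tz": 0, "ax": 0, "ay": 0, "az": -5.8, "claw": -1},
    {"tx": 0, "ty": 0, "tz": 0, "ax": 0, "ay": 0, "az": -5.8, "claw": -1},
    {"tx": 0, "ty": 0, "tz": 0, "ax": 0, "ay": 0, "az": -5.8, "claw": -1},
    {"tx": 0, "ty": 0, "tz": 0, "ax": 0, "ay": 0, "az": -5.8, "claw": -1},
    {"tx": 0, "ty": 0, "tz": 0, "ax": 0, "ay": 0, "az": -5.8, "claw": -1},
    {"tx": 0, "ty": 0, "tz": 0, "ax": 0, "ay": 0, "az": -5.8, "claw": -1},
    {"tx": 0, "ty": 0, "tz": 0, "ax": 0, "ay": 0, "az": -5.8, "claw": -1},
  ],
)

```text
time_s: 5.4
tcp_pos: [0.5482, -0.0108, 0.0966]
eef_rot: [179.9, -0.0, -57.7]
contact_force: [-2.8, -3.6, 4.0]
gripper_width: 0.0121
```

Emit:
step_arm(
  increments=[
    {"tx": 0, "ty": 0, "tz": 0, "ax": 0, "ay": 0, "az": 0, "claw": -1},
    {"tx": 0, "ty": 0, "tz": 0, "ax": 0, "ay": 0, "az": 0, "claw": 0.2},
    {"tx": 0, "ty": 0, "tz": 0, "ax": 0, "ay": 0, "az": 0, "claw": 0.2},
    {"tx": 0, "ty": 0, "tz": 0, "ax": 0, "ay": 0, "az": 0, "claw": 0.2},
    {"tx": 0, "ty": 0, "tz": 0, "ax": 0, "ay": 0, "az": 0, "claw": 0.2},
    {"tx": 0, "ty": 0, "tz": 0, "ax": 0, "ay": 0, "az": 0, "claw": 0.2},
  ],
)

```text
time_s: 6.0
tcp_pos: [0.5492, -0.0098, 0.0965]
eef_rot: [-180.0, 0.0, -57.5]
contact_force: [-0.1, -0.4, 0.1]
gripper_width: 0.0463
```

Emit:
step_arm(
  increments=[
    {"tx": 0, "ty": 0, "tz": 30, "ax": 0, "ay": 0, "az": 0, "claw": 0.4},
    {"tx": 0, "ty": 0, "tz": 40, "ax": 0, "ay": 0, "az": 0, "claw": 0.4},
    {"tx": 0, "ty": 0, "tz": 40, "ax": 0, "ay": 0, "az": 0, "claw": 0.4},
    {"tx": 0, "ty": 0, "tz": 40, "ax": 0, "ay": 0, "az": 7.7, "claw": 0.4},
    {"tx": -16, "ty": 12, "tz": 0, "ax": 0, "ay": 0, "az": 7.7, "claw": 0.4},
    {"tx": -16, "ty": 13, "tz": 0, "ax": 0, "ay": 0, "az": 7.7, "claw": 0.4},
    {"tx": -16, "ty": 12, "tz": 0, "ax": 0, "ay": 0, "az": 7.7, "claw": 0.4},
    {"tx": -16, "ty": 13, "tz": 0, "ax": 0, "ay": 0, "az": 7.7, "claw": 0.4},
    {"tx": -16, "ty": 12, "tz": 0, "ax": 0, "ay": 0, "az": 7.7, "claw": 0.4},
    {"tx": -16, "ty": 13, "tz": 0, "ax": 0, "ay": 0, "az": 7.7, "claw": 0.4},
    {"tx": -16, "ty": 12, "tz": 0, "ax": 0, "ay": 0, "az": 7.7, "claw": 0.4},
    {"tx": -16, "ty": 13, "tz": 0, "ax": 0, "ay": 0, "az": 7.7, "claw": 0.4},
  ],
)

```text
time_s: 7.2
tcp_pos: [0.4203, 0.0905, 0.2466]
eef_rot: [-180.0, -0.0, 12.1]
contact_force: [-1.0, 0.9, -0.4]
gripper_width: 0.0612
```

Emit:
step_arm(
  increments=[
    {"tx": 0, "ty": 0, "tz": 0, "ax": 0, "ay": 0, "az": 0, "claw": 0.4},
    {"tx": 0, "ty": 0, "tz": 0, "ax": 0, "ay": 0, "az": 0, "claw": 0.4},
  ],
)

```text
time_s: 7.4
tcp_pos: [0.421, 0.0904, 0.2469]
eef_rot: [-180.0, -0.0, 11.8]
contact_force: [0.2, -0.2, 0.2]
gripper_width: 0.0612
```

```bash
python3 - <<'E'
from h import *
c=cap('wrist'); s=r.get_state(); print(s['time_s'],s['tcp_pos'],s['eef_rot'],s['joints'])
cv2.imwrite('pics/w3.png',c['image'])
E
```

```text
7.45 [0.42125642 0.09018105 0.24675556] [-1.79990615e+02 -2.83930174e-02  1.17466155e+01] [ 3.85246242e+01 -3.40370702e+00 -2.80811080e+01  4.85804587e-03
 -6.52930226e+01  6.32199642e+01]
```

View pics/w3.png

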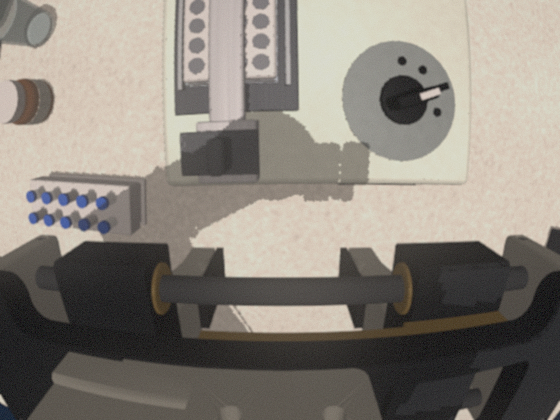

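The pointer now sits on the stop bar (430,95). The latch is at (220,152), but the fin is dark, so I'll brighten a crop.

```bash
python3 - <<'E'
from h import *
c=load('wrist'); i=c['image'][110:190,165:275]
cv2.imwrite('pics/c2.png',cv2.convertScaleAbs(cv2.resize(i,None,fx=6,fy=6,interpolation=cv2.INTER_CUBIC),alpha=3))
d=c['depth'][110:190,165:275]; np.set_printoptions(linewidth=200)
print((d[10:76:5,5:100:5]*1000).astype(int))
E
```

```text
[[312 312 312 312 312 311 311 313 258 257 257 257 253 252 251 252 252 252 314]
 [313 312 312 314 314 313 253 252 252 252 253 253 252 253 253 253 253 254 312]
 [314 314 313 314 315 314 254 254 253 255 253 254 253 246 247 247 247 246 316]
 [316 316 249 249 247 248 249 248 247 249 250 248 248 248 248 247 248 249 317]
 [317 317 250 248 249 248 249 249 210 211 211 226 245 249 250 250 250 250   0]
 [319 318 250 251 251 250 249 250 211 211 211 223 244 250 250 250 250 251 319]
 [319 319 251 251 251 251 252 252 211 212 211 222 242 252 251 251 251 252 320]
 [321 322 322 251 252 253 252 253 213 213 212 222 243 253 253 252 253 253 322]
 [322 323 321 253 253 253 252 254 213 212 214 222 242 253 254 253 255 253 323]
 [323 323 324 254 254 255 253 255 213 214 214 222 242 255 256 255 255 255 324]
 [325 325 325 255 256 255 255 256 216 215 215 223 255 255 256 256 255 256 325]
 [327 326 328 257 257 257 256 257 216 216 216 264 264 264 263 263 265 263 329]
 [329 328 328 329 328 329 265 264 264 265 265 265 265 264 265 265 265 265 331]
 [391 333 335 333 334 335 335 335 391 390 390 392 390 391 391 390 390 393 391]]
```

View pics/c2.png

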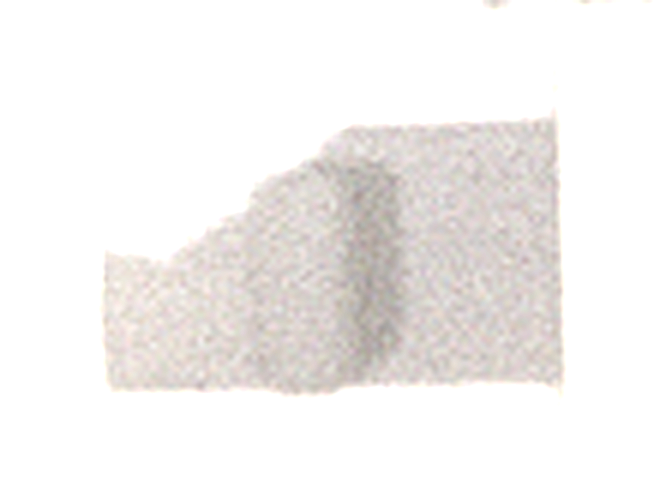

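The depth map shows the fin clearly, with its top plane at about 0.211 m, so I'll locate it from depth.

```bash
python3 - <<'E'
from h import *
c=load('wrist'); P=[]
for v in range(120,190):
  for u in range(170,270):
    d=c['depth'][v,u]
    if d>0:
      o,k=ray(c,u,v,True); kc=c['R']@k; P.append(o+k*d/kc[2])
P=np.array(P); T=P[(P[:,2]>.166)&(P[:,2]<.18)]
print(len(T),T.mean(0),np.median(T[:,2])); print(cv2.minAreaRect((T[:,:2]*1000).astype(np.float32)))
a=np.radians(11.9);x=np.array([np.cos(a),np.sin(a)]);y=np.array([-x[1],x[0]])
for e in(x,y): q=T[:,:2]@e; lo,hi=np.percentile(q,[1,99]); print(lo,hi,(lo+hi)/2)
m=(T[:,:2]@x); n=T[:,:2]@y
print('centre',x*(np.percentile(m,1)+np.percentile(m,99))/2+y*(np.percentile(n,1)+np.percentile(n,99))/2)
d=np.array([.549,-.010]); print('from dial', d+x*-.05+y*.17)
E
```

```text
622 [0.46298726 0.14466116 0.16843748] 0.16859170591703893
((462.67669677734375, 145.06727600097656), (26.254371643066406, 12.084990501403809), 12.494294166564941)
0.46965508122739347 0.49517356061761075 0.48241432092250214
0.04072204153880879 0.05222889951990725 0.04647547052935802
centre [0.46246331 0.14495252]
from dial [0.46501984 0.14603632]
```

Emit:
step_arm(
  increments=[
    {"tx": 14, "ty": 18, "tz": 0, "ax": 0, "ay": 0, "az": 0.2, "claw": 0.2},
    {"tx": 14, "ty": 18, "tz": 0, "ax": 0, "ay": 0, "az": 0, "claw": 0.2},
    {"tx": 14, "ty": 18, "tz": 0, "ax": 0, "ay": 0, "az": 0, "claw": 0.2},
    {"tx": 0, "ty": 0, "tz": -15, "ax": 0, "ay": 0, "az": 0, "claw": 0.2},
    {"tx": 0, "ty": 0, "tz": -25, "ax": 0, "ay": 0, "az": 0, "claw": 0.2},
    {"tx": 0, "ty": 0, "tz": -25, "ax": 0, "ay": 0, "az": 0, "claw": 0.2},
    {"tx": 0, "ty": 0, "tz": -15, "ax": 0, "ay": 0, "az": 0, "claw": 0.2},
    {"tx": 0, "ty": 0, "tz": -10, "ax": 0, "ay": 0, "az": 0, "claw": 0.2},
    {"tx": 0, "ty": 0, "tz": 0, "ax": 0, "ay": 0, "az": 0, "claw": 0.2},
    {"tx": 0, "ty": 0, "tz": 0, "ax": 0, "ay": 0, "az": 0, "claw": 0.2},
  ],
)

```text
time_s: 8.45
tcp_pos: [0.4637, 0.144, 0.157]
eef_rot: [180.0, -0.0, 12.0]
contact_force: [0.1, -0.1, -0.4]
gripper_width: 0.0528
```

Emit:
step_arm(
  increments=[
    {"tx": 0, "ty": 0, "tz": 0, "ax": 0, "ay": 0, "az": 0, "claw": -0.4},
    {"tx": 0, "ty": 0, "tz": 0, "ax": 0, "ay": 0, "az": 0, "claw": -0.5},
    {"tx": 0, "ty": 0, "tz": 0, "ax": 0, "ay": 0, "az": 0, "claw": -0.6},
    {"tx": 0, "ty": 0, "tz": 0, "ax": 0, "ay": 0, "az": 0, "claw": -0.65},
    {"tx": 0, "ty": 0, "tz": 0, "ax": 0, "ay": 0, "az": 0, "claw": -0.65},
  ],
  newtons=15,
)

```text
time_s: 8.95
tcp_pos: [0.4631, 0.1441, 0.1568]
eef_rot: [-180.0, -0.0, 12.0]
contact_force: [-0.0, -0.6, 0.1]
gripper_width: 0.019
```

```bash
python3 - <<'E'
from h import *
c=cap('scene'); s=r.get_state(); print(s['time_s'],s['tcp_pos'],s['eef_rot'],s['contact_force'],s['gripper_width'])
i=c['image'][130:300,230:400]
cv2.imwrite('pics/s2.png',cv2.convertScaleAbs(cv2.resize(i,None,fx=3.5,fy=3.5,interpolation=cv2.INTER_CUBIC),alpha=2))
E
```

```text
9.0 [0.46308933 0.14409913 0.15669605] [-1.79993594e+02 -1.31223194e-02  1.20072213e+01] [-0.17494038  0.33942116  0.27832429] 0.016942764749523224
```

View pics/s2.png

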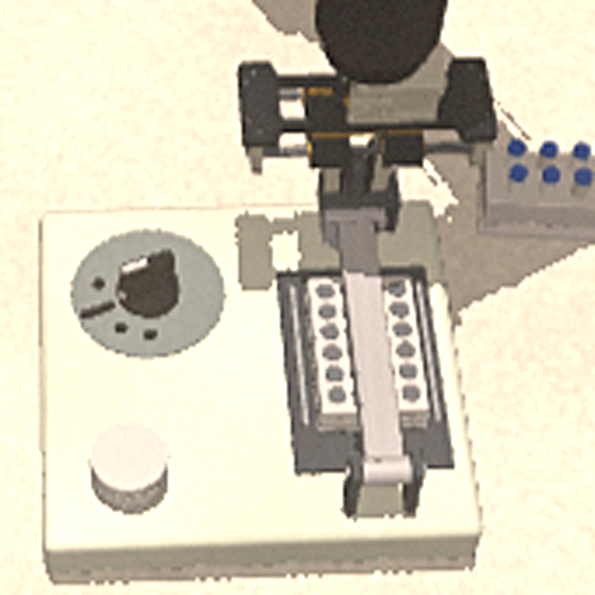

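The picture shows the fin at about (358,190) between the fingers, the bar down, the plates in place and the dial on stop. Next I close on the fin.

Emit:
step_arm(
  increments=[
    {"tx": 0, "ty": 0, "tz": 0, "ax": 0, "ay": 0, "az": 0, "claw": -1},
    {"tx": 0, "ty": 0, "tz": 0, "ax": 0, "ay": 0, "az": 0, "claw": -1},
    {"tx": 0, "ty": 0, "tz": 0, "ax": 0, "ay": 0, "az": 0, "claw": -1},
    {"tx": 0, "ty": 0, "tz": 0, "ax": 0, "ay": 0, "az": 0, "claw": -1},
  ],
  newtons=45,
)

```text
time_s: 9.4
tcp_pos: [0.4629, 0.1453, 0.1567]
eef_rot: [-179.9, -0.0, 12.0]
contact_force: [-3.9, 5.9, 1.6]
gripper_width: 0.0116
```

Emit:
step_arm(
  increments=[
    {"tx": -0.8, "ty": 4, "tz": 0, "ax": 0, "ay": 0, "az": 0, "claw": -1},
    {"tx": -0.8, "ty": 4, "tz": 0, "ax": 0, "ay": 0, "az": 0, "claw": -1},
    {"tx": -0.9, "ty": 4, "tz": 0, "ax": 0, "ay": 0, "az": 0, "claw": -1},
    {"tx": -0.8, "ty": 4, "tz": 0, "ax": 0, "ay": 0, "az": 0, "claw": -1},
    {"tx": -0.3, "ty": 1, "tz": 0, "ax": 0, "ay": 0, "az": 0, "claw": -1},
    {"tx": 0, "ty": 0, "tz": 0, "ax": 0, "ay": 0, "az": 0, "claw": -1},
    {"tx": 0, "ty": 0, "tz": 0, "ax": 0, "ay": 0, "az": 0, "claw": -1},
  ],
)

```text
time_s: 10.1
tcp_pos: [0.4595, 0.1605, 0.1566]
eef_rot: [179.9, 0.0, 12.0]
contact_force: [2.3, -6.2, 2.6]
gripper_width: 0.0114
```

Emit:
step_arm(
  increments=[
    {"tx": -0.4, "ty": 2, "tz": 0, "ax": 0, "ay": 0, "az": 0, "claw": -1},
    {"tx": 0, "ty": 0, "tz": 0, "ax": 0, "ay": 0, "az": 0, "claw": -1},
    {"tx": 1.4, "ty": 0.3, "tz": 7.5, "ax": -0.36, "ay": 1.68, "az": 0, "claw": -1},
    {"tx": 1.6, "ty": 0.3, "tz": 7.4, "ax": -0.36, "ay": 1.68, "az": 0, "claw": -1},
    {"tx": 1.8, "ty": 0.4, "tz": 7.4, "ax": -0.36, "ay": 1.68, "az": 0, "claw": -1},
    {"tx": 2.1, "ty": 0.4, "tz": 7.3, "ax": -0.36, "ay": 1.68, "az": 0, "claw": -1},
    {"tx": 0, "ty": 0, "tz": 0, "ax": 0, "ay": 0, "az": 0, "claw": -1},
  ],
)

```text
time_s: 10.8
tcp_pos: [0.4662, 0.1637, 0.1859]
eef_rot: [179.9, 7.0, 12.0]
contact_force: [2.6, -6.9, -3.9]
gripper_width: 0.0118
```

Emit:
step_arm(
  increments=[
    {"tx": 2.3, "ty": 0.5, "tz": 7.3, "ax": -0.36, "ay": 1.68, "az": 0, "claw": -1},
    {"tx": 2.5, "ty": 0.5, "tz": 7.2, "ax": -0.36, "ay": 1.68, "az": 0, "claw": -1},
    {"tx": 2.7, "ty": 0.6, "tz": 7.1, "ax": -0.36, "ay": 1.68, "az": 0, "claw": -1},
    {"tx": 2.9, "ty": 0.6, "tz": 7, "ax": -0.36, "ay": 1.68, "az": 0, "claw": -1},
    {"tx": 3.1, "ty": 0.7, "tz": 6.9, "ax": -0.36, "ay": 1.68, "az": 0, "claw": -1},
    {"tx": 3.3, "ty": 0.7, "tz": 6.8, "ax": -0.36, "ay": 1.68, "az": 0, "claw": -1},
    {"tx": 3.5, "ty": 0.7, "tz": 6.7, "ax": -0.36, "ay": 1.68, "az": 0, "claw": -1},
    {"tx": 3.7, "ty": 0.8, "tz": 6.6, "ax": -0.36, "ay": 1.68, "az": 0, "claw": -1},
    {"tx": 0, "ty": 0, "tz": 0, "ax": 0, "ay": 0, "az": 0, "claw": -1},
    {"tx": 0, "ty": 0, "tz": 0, "ax": 0, "ay": 0, "az": 0, "claw": -1},
    {"tx": 0, "ty": 0, "tz": 0, "ax": 0, "ay": 0, "az": 0, "claw": -1},
    {"tx": 0, "ty": 0, "tz": 0, "ax": 0, "ay": 0, "az": 0, "claw": -1},
  ],
)

```text
time_s: 12.0
tcp_pos: [0.4901, 0.1687, 0.241]
eef_rot: [179.8, 20.7, 11.9]
contact_force: [1.4, -6.4, -4.0]
gripper_width: 0.0121
```

```bash
python3 - <<'E'
from h import *
c=cap('scene'); d=cap('wrist'); s=r.get_state(); print(s['time_s'],s['tcp_pos'],s['eef_rot'],s['contact_force'],s['gripper_width'])
i=c['image'][130:300,230:400]
A=cv2.convertScaleAbs(cv2.resize(i,(400,400),interpolation=cv2.INTER_CUBIC),alpha=2)
B=cv2.resize(d['image'],(400,300)); B=cv2.copyMakeBorder(B,0,100,0,0,cv2.BORDER_CONSTANT)
cv2.imwrite('pics/s3.png',np.hstack([A,B]))
E
```

```text
12.1 [0.49010042 0.16869662 0.24097038] [179.84384322  20.6771803   11.93952797] [ 2.37961837 -6.20480531 -4.78765639] 0.011824099414565978
```

View pics/s3.png

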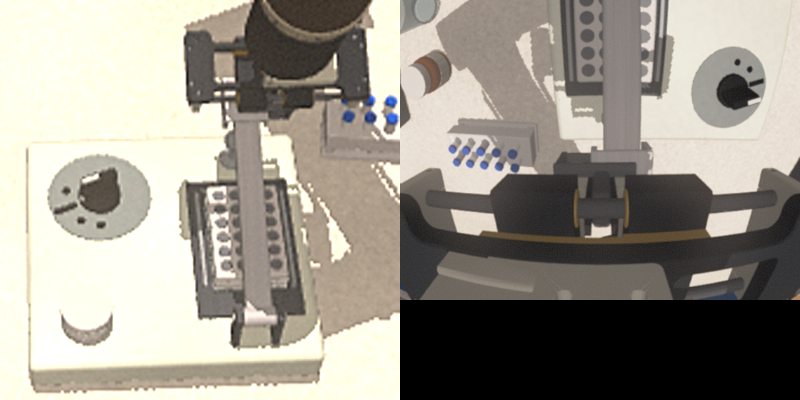

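The bar is up and held: the ball at (230,150) in the left view is bare, the dial is on stop, and the plates are in place. The tool rose 84 mm and the readings are steady, so I'm handing in.

```bash
python3 -c "
from h import *
s=r.get_state();print(s['time_s'],s['tcp_pos'],s['qd'].round(2));print(r.close_job())"
```

```text
12.1 [0.49010042 0.16869662 0.24097038] [-0.07 -0.03 -0.09  0.03  0.05  0.  ]
the job is handed in; nothing more can be done
None
```

The dial is at stop and the clamp bar is raised and held in the gripper. I handed the job in at 12.1 s; the hand-in gives no verdict.

- **Dial:** I turned it about 69° clockwise, from the first dot to the long bar. The wrist view after I let go showed the pointer on the bar. The last pictures show it still there.
- **Latch:** I drew it about 17–18 mm sideways, away from the dial. That is estimated from the tool travel, and the spring force of about 6–7 N agrees.
- **Bar:** I lifted it along its hinge arc by about 0.36 rad, which raised the fin about 84 mm.
- **Last checks:** The ball is bare, and the plates, dishes and tube rack look undisturbed. The gripper holds the fin at a width of 11.8 mm, carrying about 4–5 N of weight, and the arm is still.

**Problems:** The first two move calls were refused because I had left out some of the keys; nothing moved. The fin position measured from depth and the one worked out from the dial differed by about 2–3 mm, so I used a point between them.

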